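# Arm the chromatograph from its switch boxes

## Task

Set the gas chromatograph running from the push-key switch boxes on the bench: with a fingertip, gently press the yellow key (gas) down until it stays down, then the blue key (sampler), then the green key (start). Leave the red key (stop) up, and do not pick up, tip or shift any box; leave the vials and everything else on the bench where they are.

Things in the scene. Friction and masses are not known exactly. Their poses are not given: they have to be found in the camera images.
- box_yellow: the switch box with the yellow key: loose white box 64 x 64 x 40 mm high on rubber feet, 0.45 kg; origin at the centre of its underside, z up, standing at any small yaw; the key is at the middle of its top
- key_yellow_top (a point): centre of the top face of the yellow key, a round key 33 mm across; up it stands 20 mm above the box top (60 mm above the bench), latched fully down 12 mm above it; the cap is soft and springy (gives 0.5 mm per newton under the finger, at most 6 mm, and comes back); this point goes down with the cap
- key_yellow (a joint): how far the yellow key is pushed down, in m: 0 up, 0.008 at its stop (may start up to 0.001); about 2.5 N moves it, and it stays down where it is left (no spring return); it counts as latched down beyond 0.005
- box_blue: the switch box with the blue key: loose white box 64 x 64 x 40 mm high on rubber feet, 0.45 kg; origin at the centre of its underside, z up, standing at any small yaw; the key is at the middle of its top
- key_blue_top (a point): centre of the top face of the blue key, a round key 33 mm across; up it stands 20 mm above the box top (60 mm above the bench), latched fully down 12 mm above it; the cap is soft and springy (gives 0.5 mm per newton under the finger, at most 6 mm, and comes back); this point goes down with the cap
- key_blue (a joint): how far the blue key is pushed down, in m: 0 up, 0.008 at its stop (may start up to 0.001); about 2.5 N moves it, and it stays down where it is left (no spring return); it counts as latched down beyond 0.005
- box_green: the switch box with the green key: loose white box 64 x 64 x 40 mm high on rubber feet, 0.45 kg; origin at the centre of its underside, z up, standing at any small yaw; the key is at the middle of its top
- key_green_top (a point): centre of the top face of the green key, a round key 33 mm across; up it stands 20 mm above the box top (60 mm above the bench), latched fully down 12 mm above it; the cap is soft and springy (gives 0.5 mm per newton under the finger, at most 6 mm, and comes back); this point goes down with the cap
- key_green (a joint): how far the green key is pushed down, in m: 0 up, 0.008 at its stop (may start up to 0.001); about 2.5 N moves it, and it stays down where it is left (no spring return); it counts as latched down beyond 0.005
- box_red: the switch box with the red key: loose white box 64 x 64 x 40 mm high on rubber feet, 0.45 kg; origin at the centre of its underside, z up, standing at any small yaw; the key is at the middle of its top
- key_red_top (a point): centre of the top face of the red key, a round key 33 mm across; up it stands 20 mm above the box top (60 mm above the bench), latched fully down 12 mm above it; the cap is soft and springy (gives 0.5 mm per newton under the finger, at most 6 mm, and comes back); this point goes down with the cap
- key_red (a joint): how far the red key is pushed down, in m: 0 up, 0.008 at its stop (may start up to 0.001); about 2.5 N moves it, and it stays down where it is left (no spring return); it counts as latched down beyond 0.005
- vial_white: loose glass sample vial, 23 mm across, 78 mm tall, white cap; bystander; origin at the centre of its underside
- vial_silver: loose glass sample vial, 23 mm across, 78 mm tall, silver cap; bystander; origin at the centre of its underside
- vial_black: loose glass sample vial, 23 mm across, 78 mm tall, black cap; bystander; origin at the centre of its underside
- wash_bottle: loose white plastic bottle, 66 mm across, 180 mm tall; bystander; origin at the centre of its underside
- screwdriver: loose screwdriver lying flat, 170 mm long, grey handle about 30 mm thick; bystander; its length is its x axis
- turret: fixed black round vial turret with amber vials, 136 mm across, 86 mm tall; bystander; origin at the centre of its underside
There are look-alikes about, which are no part of the job. What is shaped like the box_blue but purple is not meant.

How it is judged:
By the outcome, as a careful person would: the job done as asked, in the order asked, and still so for the second after the job is handed in, with the robot touching nothing.
It also fails if it takes over 48 s, if anything falls off the work surface, if the arm or the gripper's body presses on something with over 40 N, if the wrist force passes 120 N, or if a joint passes its speed limit or range.

## Robot

A 6-joint arm with a two-finger parallel gripper is mounted at the origin on the work surface. World frame = base frame: x ahead of the robot, y to its left, z up, the work surface at z = 0. Lengths are in m, angles in rad, forces in N, time in s.
With the tool pointing down it reaches from about 0.425 to 0.925 m from the base axis. Payload 12.5 kg.
Tool frame: the origin (TCP) lies between the finger pads; the fingertips stand 19 mm ahead of it and the grasp point (between the pads) is the TCP; z points along the fingers, y is the line along which they close (so a half turn about z gives the same grasp; the last joint's range is limited). The gripper opens to 85 mm and grips with 20 to 120 N. Pads are 22 mm wide; open, the fingers measure 114 mm over their backs; the gripper's body (76 mm by 85 mm) begins 54 mm behind the grasp point. The pads swing forward as they close: fully open they stand 13 mm farther back than shut.
Start: joints at [-1.337, 0.491, 1.559, -0, 1.092, -0.106], TCP at [0.208, -0.589, 0.25] pointing down, gripper open.
Joint ranges: [-3.1, 3.1], [-0.84, 2.19], [0.05, 2.79], [-1.13, 4.28], [0.06, 2.93], [-2.69, 2.69]. Speed limits (rad/s): [2.22, 2.22, 2.79, 3.14, 3.14, 3.14].

## Interface

Orientations are given as a unit quaternion [x, y, z, w].
In Python, from bench import env gives the robot as it stands.
- The arm moves only by the tool jog_arm, never from a script. Its argument "rows" is a list of rows, each a list of 7 numbers: the shift along the world's x, y, z normalised to -1 to 1, where 1 is 0.15 m, then the turn, a rotation vector about the world's x, y, z normalised to -1 to 1, where 1 is 90 degrees, then the gripper's target within -1 to 1 (fully open at 1, half-way at 0, shut at -1). A call has 1 to 10 rows; each row is the pose to reach, as a shift and turn from the pose commanded when the call began; what a row does not reach only later rows make up. A row lasts 1/8 s, in which the tool goes at most 62.5 mm and 10.7 degrees, less where a joint would pass 70% of its speed; a pose out of reach is approached as far as the arm can. A call with a number of a shift or a turn outside -1 to 1 is refused whole. A call with a gripper value outside its range is refused whole. The fingers move at their own pace and stop on an object; the grip force is fixed at half the most. Time passes only in rows, so rows that repeat a pose let the fingers close. It gives the time, the measured TCP pose, the force, the opening and the grip force at its end, in the units of the state.
- env.read_state(): the state, without advancing time (a new reading comes with each control period).
- env.get_image(name): name is "scene" or "side" or "wrist"; returns a dict with "image" (420x560x3 uint8, blue, green, red), "z_map" (420x560 float32, m along the optical axis (not along the pixel's ray), 0 where there is no reading), "camera_matrix" (3x3 intrinsics, pixels), "k1" (the pictures are not rectified: a ray, as slopes to the right and down, at radius r is drawn at 1 + k1 r^2 times it, then the intrinsics apply), "origin" and "orientation" of the camera in the world. Camera axes: x right, y down, z forward; pixel columns grow to the right and rows downward; lengths in m; the calibration is good to about 2 mm. A picture is of the moment at which its call begins.
- env.finish_job(): hands the job in; it is judged then, once.
The state is a dict: "t": time; "joints": joint angles; "qd": joint speeds; "tau": joint torques, N m; "tool_pos": TCP position; "ee_rot": TCP orientation; "contact_force": force on the tool from outside, world axes, zero at the start; "ft_torque": the same for the moment, N m; "gripper_width": finger opening in m; "finger_force": force on a finger pad.
Only numpy, scipy, OpenCV 4.12 (cv2) and the standard library are available. Lean on these libraries where they do the work, as an engineer would, in place of code of your own. Each camera call takes 0.05 s, during which the arm holds its last target. There are 200 camera calls.

## Working session

There is one attempt and no reset: what is moved stays moved. The work goes in short steps, Python scripts to look and compute and a tool call to move; the robot and the scene stay as the last step left them, time stands still between calls to the robot, and variables do not carry over. Pictures are saved under pics/ and viewed, at most 10 in all, crops included, and the job is handed in when it is done.

Besides the shell and the picture viewer there is one more tool, called after "Request:" as name(argument=value, ...), one argument or row to a line, values as JSON. jog_arm: Moves the arm, as the interface text tells. Its arguments: {"type":"object","properties":{"rows":{"type":"array"}},"required":["rows"]}

```bash
mkdir -p pics; cat > h.py <<'E'
from bench import env
import numpy as np, cv2
from scipy.spatial.transform import Rotation as R
def cloud(d):
    K=np.array(d["camera_matrix"]);z=d["z_map"];h,w=z.shape
    v,u=np.mgrid[:h,:w].astype(float)
    p=cv2.undistortPoints(np.stack([u,v],-1).reshape(-1,1,2),K,np.array([d["k1"],0,0,0.])).reshape(h,w,2)
    P=np.dstack([p*z[...,None],z])
    o=np.array(d["orientation"]); M=o if o.shape==(3,3) else R.from_quat(o).as_matrix()
    return P@M.T+np.array(d["origin"])
E
python3 - <<'E'
from h import *
for n in("scene","side"):
    d=env.get_image(n);cv2.imwrite(f"pics/{n}0.png",d["image"]);np.savez(f"{n}0.npz",img=d["image"],P=cloud(d),z=d["z_map"])
    print(n,d["origin"],d["k1"])
s=env.read_state();print(s["t"],s["tool_pos"],s["ee_rot"],s["contact_force"],s["gripper_width"])
E
```

```text
scene [1.2561293  0.62174903 0.72944678] 0.030510514638408717
side [0.17007985 1.07418088 0.95295129] -0.03673048242226845
0.1 [ 0.20829676 -0.58906882  0.24980556] [ 9.85605389e-01  1.69061470e-01 -1.01497116e-05 -4.85190740e-04] [-0.28217278 -0.29581803 -0.2681793 ] 0.0857261168474702
```

View pics/scene0.png

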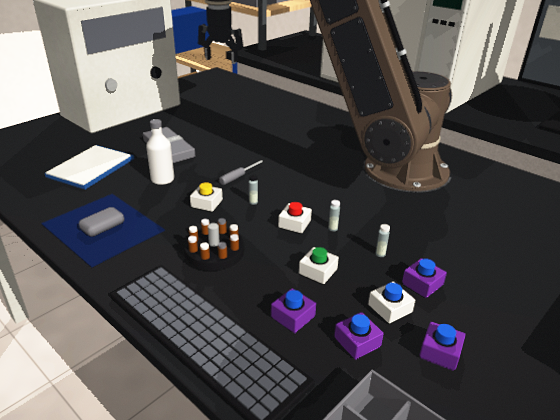

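View pics/side0.png

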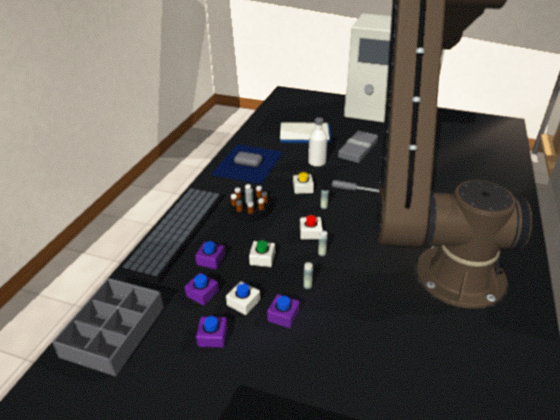

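In the scene view the white boxes are yellow (206,188), red (295,210), green (319,256) and blue (394,292). The candidates for blue are the four purple boxes (294,298), (360,323), (446,335) and (426,268), which are look-alikes, and the white box at (394,292), which is the one I want. I'll measure the keys next and check the choice in a crop.

```bash
python3 - <<'E'
from h import *
px={"scene":dict(y=(206,188),b=(394,292),g=(319,256),r=(295,210),p1=(294,298),p2=(360,323),p3=(446,335),p4=(426,268)),
"side":dict(y=(303,178),b=(243,291),g=(262,246),r=(311,221),p1=(209,248),p2=(201,283),p3=(211,324),p4=(284,303))}
for n in px:
    f=np.load(n+"0.npz");hsv=cv2.cvtColor(f["img"],cv2.COLOR_BGR2HSV);P=f["P"]
    ok=f["z"]>0
    for k,(u,v) in px[n].items():
        w=np.zeros(ok.shape,bool);w[v-16:v+17,u-16:u+17]=1
        hue=dict(y=27,b=108,g=65,r=0,p=108)[k[0]]
        dh=np.abs((hsv[...,0].astype(int)-hue+90)%180-90)
        m=w&ok&(dh<12)&(hsv[...,1]>120)&(hsv[...,2]>50)&(P[...,2]>.03)
        Q=P[m];zt=np.percentile(Q[:,2],90);T=Q[abs(Q[:,2]-zt)<.004]
        c,r=cv2.minEnclosingCircle(T[:,:2].astype(np.float32))
        print(n,k,len(Q),"zt %.4f"%zt,"mid",np.round(T[:,:2].mean(0),4),"circ",np.round(c,4),round(r,4))
    for nm in dict(y=0): pass
    # obstacles
im=np.load("scene0.npz")["img"][225:365,265:475];cv2.imwrite("pics/crop.png",cv2.resize(im,None,fx=3.5,fy=3.5,interpolation=2))
P=np.load("scene0.npz")["P"]
for k,(u,v) in dict(bottle=(160,160),vialA=(253,185),vialB=(334,205),vialC=(383,230),tur=(214,228)).items():
    Q=P[v-15:v+10,u-4:u+5].reshape(-1,3);print(k,np.round(np.median(Q,0),3),Q[:,2].max().round(3))
E
```

```text
scene y 136 zt 0.0602 mid [ 0.552  -0.2747] circ [ 0.5522 -0.2754] 0.0185
scene b 265 zt 0.0613 mid [0.5468 0.2906] circ [0.5457 0.2898] 0.0174
scene g 204 zt 0.0608 mid [0.5594 0.1145] circ [0.558  0.1136] 0.0176
scene r 154 zt 0.0605 mid [ 0.459  -0.0431] circ [ 0.4584 -0.0437] 0.0164
scene p1 287 zt 0.0612 mid [0.7012 0.166 ] circ [0.701  0.1651] 0.0181
scene p2 321 zt 0.0615 mid [0.6648 0.2949] circ [0.6632 0.2948] 0.0176
scene p3 360 zt 0.0620 mid [0.5767 0.417 ] circ [0.5752 0.4162] 0.0176
scene p4 234 zt 0.0613 mid [0.4328 0.2985] circ [0.4318 0.2969] 0.0192
side y 75 zt 0.0599 mid [ 0.5511 -0.2734] circ [ 0.5506 -0.2748] 0.0172
side b 152 zt 0.0602 mid [0.5457 0.2927] circ [0.5466 0.2928] 0.0172
side g 108 zt 0.0603 mid [0.5589 0.1147] circ [0.5589 0.1148] 0.0178
side r 106 zt 0.0600 mid [ 0.4571 -0.0418] circ [ 0.4585 -0.0424] 0.0181
side p1 122 zt 0.0609 mid [0.7007 0.167 ] circ [0.7016 0.1676] 0.0171
side p2 160 zt 0.0606 mid [0.6639 0.2966] circ [0.664  0.2965] 0.0165
side p3 197 zt 0.0615 mid [0.5765 0.4172] circ [0.5771 0.417 ] 0.017
side p4 175 zt 0.0602 mid [0.4314 0.3012] circ [0.4311 0.301 ] 0.0172
bottle [ 0.568 -0.447  0.086] 0.729
vialA [ 0.454 -0.195  0.046] 0.08
vialB [ 0.336 -0.027  0.004] 0.729
vialC [0.401 0.168 0.053] 0.729
tur [ 0.674 -0.096  0.065] 0.729
```

View pics/crop.png

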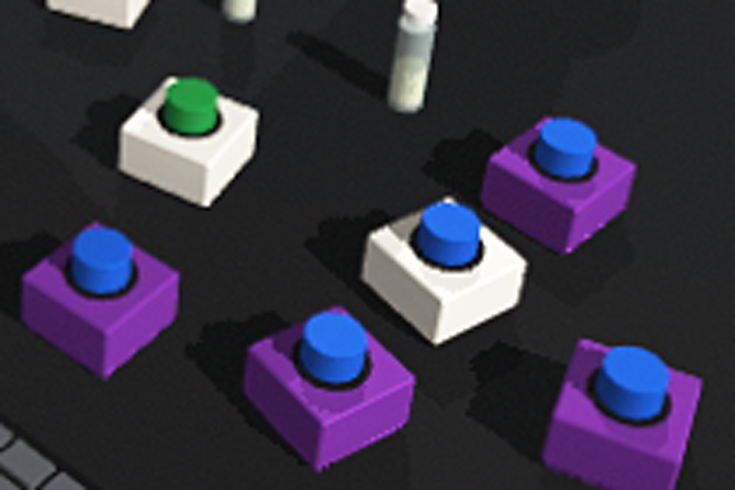

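The crop shows the white box with the blue key at crop (450,235), with purple look-alikes around it. Both cameras agree on the keys to about 2 mm, and all tops are near z = 0.060 as expected: yellow (0.552,-0.2745), blue (0.546,0.2915), green (0.559,0.1145). I'll close the gripper and travel high.

Request:
jog_arm(
  rows=[
    [0.3, 0.28, 0, 0, 0, 0, -1],
    [0.65, 0.6, 0, 0, 0, 0, -1],
    [1, 0.9, 0, 0, 0, 0, -1],
    [1, 0.9, 0, 0, 0, 0, -1],
    [1, 0.9, 0, 0, 0, 0, -1],
  ],
)

```text
t: 0.72
tool_pos: [0.3588, -0.454, 0.2502]
ee_rot: [0.985, 0.17, -0.0, 0.0]
contact_force: [-0.9, -1.4, -0.0]
gripper_width: -0.0
finger_force: 0.0
```

Request:
jog_arm(
  rows=[
    [0.3, 0.3, 0, 0, 0, 0, -1],
    [0.65, 0.6, 0, 0, 0, 0, -1],
    [1, 0.95, 0, 0, 0, 0, -1],
    [1, 0.95, 0, 0, 0, 0, -1],
    [1, 0.95, 0, 0, 0, 0, -1],
  ],
)

```text
t: 1.35
tool_pos: [0.5083, -0.3123, 0.25]
ee_rot: [0.986, 0.169, -0.0, 0.0]
contact_force: [-0.3, -0.8, -0.3]
gripper_width: 0.0001
finger_force: 0.0
```

Request:
jog_arm(
  rows=[
    [0.29, 0.25, 0, 0, 0, 0, -1],
    [0.29, 0.25, -0.3, 0, 0, 0, -1],
    [0.29, 0.25, -0.6, 0, 0, 0, -1],
    [0.29, 0.25, -0.9, 0, 0, 0, -1],
    [0.29, 0.25, -1, 0, 0, 0, -1],
    [0.29, 0.25, -1, 0, 0, 0, -1],
    [0.29, 0.25, -1, 0, 0, 0, -1],
  ],
)

```text
t: 2.22
tool_pos: [0.5522, -0.2752, 0.102]
ee_rot: [0.986, 0.169, 0.001, 0.001]
contact_force: [0.8, -1.0, 0.2]
gripper_width: -0.0001
finger_force: 0.0
```

```bash
python3 - <<'E'
from h import *
d=env.get_image("scene");i=d["image"][90:270,110:350]
e=env.get_image("side")["image"][110:270,220:400]
a=cv2.resize(i,(720,540));cv2.imwrite("pics/y1.png",a)
s=env.read_state();print(s["tool_pos"],s["contact_force"])
# lowest gripper points
P=cloud(d);Q=P[(np.hypot(P[...,0]-.552,P[...,1]+.2745)<.04)&(P[...,2]>.066)];print(len(Q),np.round(Q[Q[:,2]<.1],3)[:12])
E
```

```text
[ 0.55228414 -0.2748226   0.10195143] [-0.10417586 -0.62742742  0.39003339]
1853 [[ 0.56  -0.287  0.097]
 [ 0.562 -0.281  0.1  ]
 [ 0.542 -0.266  0.098]
 [ 0.563 -0.284  0.096]
 [ 0.56  -0.284  0.095]
 [ 0.563 -0.275  0.1  ]
 [ 0.544 -0.267  0.095]
 [ 0.542 -0.265  0.095]
 [ 0.563 -0.285  0.093]
 [ 0.562 -0.282  0.094]
 [ 0.562 -0.278  0.095]
 [ 0.563 -0.268  0.099]]
```

View pics/y1.png

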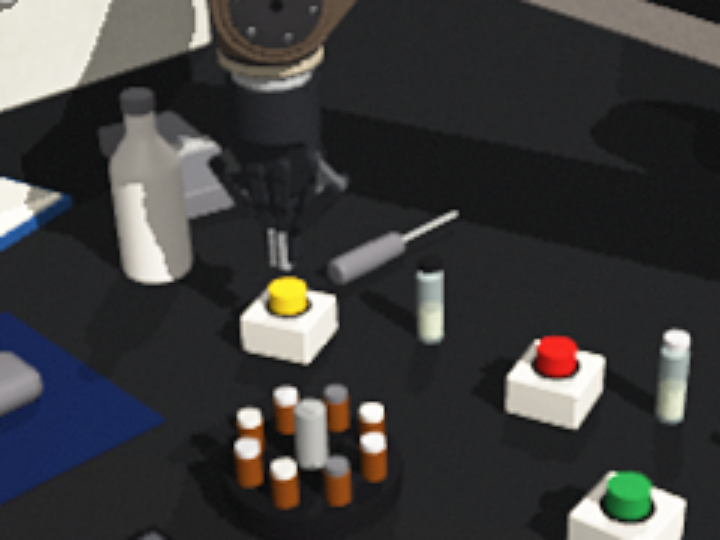

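The shut fingertips at crop (282,262) sit right over the yellow key at (288,290). I'll press slowly.

Request:
jog_arm(
  rows=[
    [0, 0, -0.06, 0, 0, 0, -1],
    [0, 0, -0.12, 0, 0, 0, -1],
    [0, 0, -0.14, 0, 0, 0, -1],
    [0, 0, -0.15, 0, 0, 0, -1],
    [0, 0, -0.16, 0, 0, 0, -1],
    [0, 0, -0.17, 0, 0, 0, -1],
    [0, 0, -0.17, 0, 0, 0, -1],
  ],
)

```text
t: 3.2
tool_pos: [0.5518, -0.2742, 0.0749]
ee_rot: [0.986, 0.169, -0.0, 0.0]
contact_force: [-0.9, 1.3, 2.7]
gripper_width: -0.0002
finger_force: 1.0
```

Request:
jog_arm(
  rows=[
    [0, 0, -0.01, 0, 0, 0, -1],
    [0, 0, -0.02, 0, 0, 0, -1],
    [0, 0, -0.02, 0, 0, 0, -1],
    [0, 0, -0.02, 0, 0, 0, -1],
  ],
)

```text
t: 3.7
tool_pos: [0.5519, -0.2743, 0.0718]
ee_rot: [0.986, 0.169, 0.0, 0.0]
contact_force: [0.1, 0.9, 1.7]
gripper_width: -0.0
finger_force: 0.9
```

Request:
jog_arm(
  rows=[
    [0, 0, -0.007, 0, 0, 0, -1],
    [0, 0, -0.013, 0, 0, 0, -1],
    [0, 0, -0.013, 0, 0, 0, -1],
  ],
)

```text
t: 4.08
tool_pos: [0.5519, -0.2743, 0.0699]
ee_rot: [0.986, 0.169, 0.0, 0.0]
contact_force: [-0.8, -0.3, 2.1]
gripper_width: 0.0001
finger_force: 1.2
```

Request:
jog_arm(
  rows=[
    [0, 0, -0.005, 0, 0, 0, -1],
    [0, 0, -0.01, 0, 0, 0, -1],
    [0, 0, -0.01, 0, 0, 0, -1],
  ],
)

```text
t: 4.45
tool_pos: [0.5519, -0.2743, 0.0685]
ee_rot: [0.986, 0.169, 0.0, 0.0]
contact_force: [-0.6, 1.7, 5.0]
gripper_width: 0.0001
finger_force: 2.5
```

The force has risen to 5 N, which means the key is at its stop. I'll lift and check the height.

Request:
jog_arm(
  rows=[
    [0, 0, 0.05, 0, 0, 0, -1],
    [0, 0, 0.2, 0, 0, 0, -1],
    [0, 0, 0.5, 0, 0, 0, -1],
    [0, 0, 0.8, 0, 0, 0, -1],
    [0, 0, 1, 0, 0, 0, -1],
    [0, 0, 1, 0, 0, 0, -1],
  ],
)

```text
t: 5.2
tool_pos: [0.5523, -0.2747, 0.2209]
ee_rot: [0.986, 0.169, 0.002, 0.002]
contact_force: [0.3, -0.0, -0.3]
gripper_width: -0.0001
finger_force: 0.0
```

```bash
cat >> h.py <<'E'
REF=dict(y=(27,.552,-.2745),b=(108,.546,.2915),g=(65,.559,.1145),r=(0,.4585,-.0425))
def keys():
    for n in("scene","side"):
        d=env.get_image(n);P=cloud(d);hsv=cv2.cvtColor(d["image"],cv2.COLOR_BGR2HSV)
        for k,(hue,x,y) in REF.items():
            dh=np.abs((hsv[...,0].astype(int)-hue+90)%180-90)
            near=(np.hypot(P[...,0]-x,P[...,1]-y)<.03)&(P[...,2]<.075)
            Q=P[near&(dh<12)&(hsv[...,1]>120)&(hsv[...,2]>50)&(P[...,2]>.03)]
            if len(Q)<20: print(n,k,"hidden",len(Q));continue
            zt=np.percentile(Q[:,2],90);T=Q[abs(Q[:,2]-zt)<.004]
            c,r=cv2.minEnclosingCircle(T[:,:2].astype(np.float32));print(n,k,len(Q),"%.4f"%zt,np.round(T[:,:2].mean(0),4))
E
python3 -c "
from h import *
keys();print(env.read_state()['tool_pos'])"
```

```text
scene y 103 0.0528 [ 0.5524 -0.2741]
scene b 264 0.0612 [0.5468 0.2904]
scene g 198 0.0609 [0.5597 0.1144]
scene r 154 0.0605 [ 0.4584 -0.0439]
side y 59 0.0527 [ 0.5506 -0.2727]
side b 149 0.0597 [0.5452 0.2927]
side g 111 0.0604 [0.5581 0.1153]
side r 106 0.0600 [ 0.4568 -0.0431]
[ 0.5515276  -0.2741365   0.21808432]
```

Yellow is latched at z = 0.0527 and the box has not moved. Going to blue, high over the bench.

Request:
jog_arm(
  rows=[
    [0, 0.3, 0, 0, 0, 0, -1],
    [0, 0.65, 0, 0, 0, 0, -1],
    [0, 1, 0, 0, 0, 0, -1],
    [0, 1, 0, 0, 0, 0, -1],
  ],
)

```text
t: 5.8
tool_pos: [0.5512, -0.1212, 0.2172]
ee_rot: [0.985, 0.171, -0.001, -0.001]
contact_force: [-0.2, 0.7, -0.1]
gripper_width: 0.0
finger_force: 0.0
```

Request:
jog_arm(
  rows=[
    [0, 0.3, 0, 0, 0, 0, -1],
    [0, 0.65, 0, 0, 0, 0, -1],
    [0, 1, 0, 0, 0, 0, -1],
    [0, 1, 0, 0, 0, 0, -1],
  ],
)

```text
t: 6.3
tool_pos: [0.5515, 0.0279, 0.2174]
ee_rot: [0.985, 0.171, -0.001, -0.0]
contact_force: [-0.1, 0.3, 0.6]
gripper_width: 0.0002
finger_force: 0.0
```

Request:
jog_arm(
  rows=[
    [0, 0.3, 0, 0, 0, 0, -1],
    [0, 0.65, 0, 0, 0, 0, -1],
    [0, 1, 0, 0, 0, 0, -1],
    [0, 1, 0, 0, 0, 0, -1],
  ],
)

```text
t: 6.8
tool_pos: [0.5519, 0.1772, 0.2174]
ee_rot: [0.985, 0.17, -0.001, 0.0]
contact_force: [0.1, -0.6, -0.3]
gripper_width: -0.0002
finger_force: 0.0
```

Request:
jog_arm(
  rows=[
    [-0.02, 0.3, 0, 0, 0, 0, -1],
    [-0.04, 0.6, 0, 0, 0, 0, -1],
    [-0.04, 0.77, 0, 0, 0, 0, -1],
    [-0.04, 0.77, 0, 0, 0, 0, -1],
    [-0.04, 0.77, 0, 0, 0, 0, -1],
    [-0.04, 0.77, 0, 0, 0, 0, -1],
  ],
)

```text
t: 7.55
tool_pos: [0.5462, 0.2897, 0.2182]
ee_rot: [0.986, 0.168, -0.0, 0.0]
contact_force: [-0.2, -0.0, 0.4]
gripper_width: 0.0002
finger_force: 0.0
```

Request:
jog_arm(
  rows=[
    [0, 0.01, -0.3, 0, 0, 0, -1],
    [0, 0.01, -0.6, 0, 0, 0, -1],
    [0, 0.01, -0.8, 0, 0, 0, -1],
    [0, 0.01, -0.87, 0, 0, 0, -1],
    [0, 0.01, -0.87, 0, 0, 0, -1],
    [0, 0.01, -0.87, 0, 0, 0, -1],
  ],
)

```text
t: 8.3
tool_pos: [0.5464, 0.2928, 0.0892]
ee_rot: [0.986, 0.169, 0.001, -0.0]
contact_force: [0.2, -0.5, -0.9]
gripper_width: 0.0002
finger_force: 0.0
```

Request:
jog_arm(
  rows=[
    [0, 0, -0.03, 0, 0, 0, -1],
    [0, 0, -0.05, 0, 0, 0, -1],
    [0, 0, -0.06, 0, 0, 0, -1],
    [0, 0, -0.07, 0, 0, 0, -1],
    [0, 0, -0.08, 0, 0, 0, -1],
    [0, 0, -0.09, 0, 0, 0, -1],
    [0, 0, -0.1, 0, 0, 0, -1],
    [0, 0, -0.1, 0, 0, 0, -1],
  ],
)

```text
t: 9.3
tool_pos: [0.5458, 0.2927, 0.0728]
ee_rot: [0.986, 0.169, -0.0, 0.0]
contact_force: [-1.1, 0.1, 1.9]
gripper_width: 0.0
finger_force: 1.0
```

Request:
jog_arm(
  rows=[
    [0, 0, -0.005, 0, 0, 0, -1],
    [0, 0, -0.012, 0, 0, 0, -1],
    [0, 0, -0.012, 0, 0, 0, -1],
  ],
)

```text
t: 9.68
tool_pos: [0.5458, 0.2928, 0.071]
ee_rot: [0.986, 0.169, -0.0, 0.0]
contact_force: [-0.8, -0.1, 2.2]
gripper_width: 0.0001
finger_force: 1.0
```

Request:
jog_arm(
  rows=[
    [0, 0, -0.006, 0, 0, 0, -1],
    [0, 0, -0.012, 0, 0, 0, -1],
    [0, 0, -0.018, 0, 0, 0, -1],
    [0, 0, -0.018, 0, 0, 0, -1],
  ],
)

```text
t: 10.18
tool_pos: [0.5458, 0.2928, 0.0685]
ee_rot: [0.986, 0.169, 0.0, 0.0]
contact_force: [-2.1, -0.9, 4.8]
gripper_width: -0.0002
finger_force: 2.5
```

Blue is at its stop with the same depth and force as yellow. Lifting, then checking.

Request:
jog_arm(
  rows=[
    [0, 0, 0.05, 0, 0, 0, -1],
    [0, 0, 0.2, 0, 0, 0, -1],
    [0, 0, 0.5, 0, 0, 0, -1],
    [0, 0, 0.8, 0, 0, 0, -1],
    [0, 0, 0.8, 0, 0, 0, -1],
    [0, 0, 0.8, 0, 0, 0, -1],
  ],
)

```text
t: 10.92
tool_pos: [0.5455, 0.2925, 0.188]
ee_rot: [0.986, 0.169, -0.0, 0.0]
contact_force: [0.2, 0.2, 0.0]
gripper_width: 0.0003
finger_force: 0.0
```

```bash
python3 -c "
from h import *
keys();print(env.read_state()['tool_pos'])"
```

```text
scene y 103 0.0528 [ 0.5526 -0.2749]
scene b 210 0.0533 [0.5469 0.2905]
scene g 203 0.0610 [0.5599 0.1148]
scene r 152 0.0603 [ 0.4587 -0.0437]
side y 59 0.0532 [ 0.55   -0.2732]
side b 126 0.0529 [0.5457 0.2937]
side g 108 0.0600 [0.5583 0.1156]
side r 104 0.0601 [ 0.4565 -0.0428]
[0.54541841 0.29249178 0.18715114]
```

Blue is latched at z about 0.053, and the boxes have not moved. Now green.

Request:
jog_arm(
  rows=[
    [0.03, -0.3, 0, 0, 0, 0, -1],
    [0.06, -0.65, 0, 0, 0, 0, -1],
    [0.09, -1, 0, 0, 0, 0, -1],
    [0.09, -1, 0, 0, 0, 0, -1],
  ],
)

```text
t: 11.52
tool_pos: [0.5594, 0.1398, 0.1873]
ee_rot: [0.986, 0.167, -0.001, 0.0]
contact_force: [0.4, 0.4, -0.7]
gripper_width: 0.0001
finger_force: 0.0
```

Request:
jog_arm(
  rows=[
    [0, -0.18, 0, 0, 0, 0, -1],
    [0, -0.18, 0, 0, 0, 0, -1],
    [0, -0.18, -0.3, 0, 0, 0, -1],
    [0, -0.18, -0.55, 0, 0, 0, -1],
    [0, -0.18, -0.67, 0, 0, 0, -1],
    [0, -0.18, -0.67, 0, 0, 0, -1],
    [0, -0.18, -0.67, 0, 0, 0, -1],
  ],
)

```text
t: 12.4
tool_pos: [0.5596, 0.1164, 0.0884]
ee_rot: [0.986, 0.169, 0.0, 0.0]
contact_force: [-0.4, 0.4, 0.9]
gripper_width: -0.0003
finger_force: 0.0
```

Request:
jog_arm(
  rows=[
    [0, 0, -0.03, 0, 0, 0, -1],
    [0, 0, -0.05, 0, 0, 0, -1],
    [0, 0, -0.06, 0, 0, 0, -1],
    [0, 0, -0.07, 0, 0, 0, -1],
    [0, 0, -0.08, 0, 0, 0, -1],
    [0, 0, -0.09, 0, 0, 0, -1],
    [0, 0, -0.1, 0, 0, 0, -1],
    [0, 0, -0.11, 0, 0, 0, -1],
    [0, 0, -0.11, 0, 0, 0, -1],
  ],
)

```text
t: 13.52
tool_pos: [0.5594, 0.1157, 0.0713]
ee_rot: [0.986, 0.169, -0.0, 0.0]
contact_force: [-0.5, 0.2, 1.8]
gripper_width: 0.0001
finger_force: 1.0
```

Request:
jog_arm(
  rows=[
    [0, 0, -0.006, 0, 0, 0, -1],
    [0, 0, -0.012, 0, 0, 0, -1],
    [0, 0, -0.018, 0, 0, 0, -1],
    [0, 0, -0.018, 0, 0, 0, -1],
  ],
)

```text
t: 14.02
tool_pos: [0.5594, 0.1157, 0.0688]
ee_rot: [0.986, 0.169, 0.0, 0.0]
contact_force: [-0.8, -0.5, 3.8]
gripper_width: -0.0001
finger_force: 2.3
```

Request:
jog_arm(
  rows=[
    [0, 0, 0.05, 0, 0, 0, -1],
    [0, 0, 0.2, 0, 0, 0, -1],
    [0, 0, 0.5, 0, 0, 0, -1],
    [0, 0, 0.8, 0, 0, 0, -1],
    [0, 0, 1, 0, 0, 0, -1],
    [0, 0, 1, 0, 0, 0, -1],
    [0, 0, 1, 0, 0, 0, -1],
  ],
)

```text
t: 14.9
tool_pos: [0.5589, 0.1157, 0.2181]
ee_rot: [0.986, 0.169, -0.0, -0.0]
contact_force: [0.6, -0.8, 0.0]
gripper_width: -0.0002
finger_force: 0.0
```

```bash
python3 -c "
from h import *
keys();s=env.read_state();print(s['tool_pos'],s['contact_force'])
cv2.imwrite('pics/end.png',env.get_image('scene')['image'])"
```

```text
scene y 100 0.0528 [ 0.5523 -0.2738]
scene b 211 0.0535 [0.547  0.2905]
scene g 157 0.0531 [0.5598 0.1142]
scene r 153 0.0609 [ 0.4584 -0.0437]
side y 57 0.0527 [ 0.5504 -0.2726]
side b 127 0.0528 [0.5445 0.2928]
side g 88 0.0532 [0.5578 0.1157]
side r 104 0.0601 [ 0.4568 -0.0429]
[0.55890688 0.11567989 0.21759345] [ 0.88000159 -0.08360699 -0.23050353]
```

View pics/end.png

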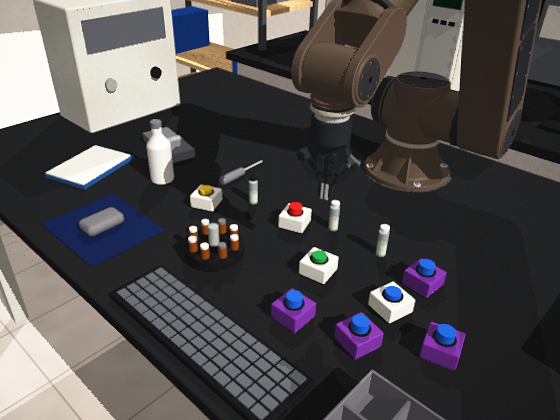

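The final picture shows the yellow (206,190), green (319,258) and blue (394,294) keys low in their boxes. The red key (295,210) is still up, nothing else has moved, and the gripper is clear.

```bash
python3 -c "
from bench import env
print(env.finish_job())"
```

```text
the job is handed in; nothing more can be done
None
```

The job is handed in: the yellow, blue and green keys were pressed in that order and read latched in both cameras (tops about 53 mm above the bench), red is still up, and no box or other item visibly moved.

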